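Hang the print roller on the slanted drying arm

ROBOT

A 6-joint arm with a two-finger parallel gripper is mounted at the origin on a cart in front of the work surface, level with it; the furniture and walls round the work are solid. World frame = base frame: x ahead of the robot, y to its left, z up, the work surface at z = 0. Lengths are in mm, angles in rad, forces in N, time in s.
With the tool pointing down it reaches from about 350 to 775 mm from the base axis. Payload 7.3 kg.
Tool frame: the origin (TCP) lies at the very end of the fingers, on their centre line; the grasp point (between the pads) lies 19 mm behind it (bot.grip_point_offset is the distance from the TCP to the grasp point, in mm); z points along the fingers, y is the line along which they close (so a half turn about z gives the same grasp; the last joint's range is limited). The gripper opens to 92 mm and grips with 3 to 60 N. Pads are 19 mm wide; open, the fingers measure 130 mm over their backs; the gripper's body (75 mm by 190 mm) begins 47 mm behind the grasp point.
Start: joints at [1.082, 0.342, 1.524, -0, 1.275, -0.146], TCP at [176.452, 494.479, 226.741] pointing down, gripper open.
Joint ranges: [-2.53, 2.53], [-0.77, 2.02], [0.04, 2.7], [-1, 4.14], [0.28, 2.66], [-3.11, 3.11]. Speed limits (rad/s): [2.57, 2.57, 3.14, 3.14, 3.14, 3.14].

INTERFACE

Orientations are given as [roll, pitch, yaw] about the fixed x, y, z axes, in that order (R = Rz(yaw) Ry(pitch) Rx(roll)).
In Python, from plant import bot gives the robot as it stands. The module is installed in compiled form; this text tells all that it offers.
- The arm moves only by the shell command python3 -m jog 'ROWS' [OPENING]. ROWS is JSON, a list of rows, each a list of 6 numbers: the shift along the tool's x, y, z in mm, then the turn, a rotation vector about the tool's x, y, z in rad. In form: [[dx, dy, dz, rx, ry, rz], ...]. A call has 1 to 12 rows; each row shifts and turns the commanded pose from where the row before left it, along the tool's axes as they then stand; what a row does not reach is not made up. A row lasts 1/10 s, in which the tool goes at most 50 mm and 8.59 degrees, less where a joint would pass 70% of its speed; a pose out of reach is approached as far as the arm can. A call with a gripper value outside its range is refused whole. OPENING is the opening in per cent of the stroke, from 0 (shut) to 100 (fully open), set as the call begins (- or left out, the last holds). The fingers move at their own pace and stop on an object; the grip force is fixed at half the most. Time passes only in rows, so rows that do not move let the fingers close. It gives the time, the measured TCP pose, the force, the opening and the grip force at its end, in the units of the state.
- bot.get_obs(): the state, without advancing time (a new reading comes with each control period).
- bot.capture(name): name is "scene" or "top" or "wrist"; returns the picture (480x640x3 uint8, red, green, blue); there is no depth.
- bot.camera_model(name): a dict with "fx", "fy", "cx", "cy" (pixels), "position" and "orientation" of the camera in the world; the wrist camera has in their place "T_tool_cam" (4x4, takes a point from camera to tool coordinates, whose origin is the TCP and whose axes are the flange's). Camera axes: x right, y down, z forward; pixel columns grow to the right and rows downward; lengths in mm; the calibration is good to about 2 mm. A picture is of the moment at which its call begins: read the wrist's pose just before it. camera_model takes no time and is no camera call.
- bot.close_job(): hands the job in; it is judged then, once.
Trained networks look in the newest picture that a camera, given by its name, has taken for a name from the list of things; names that differ only in an ending like _2 or _b are one class to them, and where a whole thing is asked for, a point or a joint stands for the part that bears it (a point fixed in the world has none). Each returns a list of dicts, best first, with "p" (0 to 1); they miss things now and then, are a little off and sometimes report something else, mostly with a low value. They report only what shows in the picture. A call takes as long as a camera call.
- bot.outline_of(target, camera): "mask" (480x640 bool, what is visible of it) and "pixel" ([column, row] in pixels, amid what is visible of it).
The state is a dict: "time": time; "joint_positions": joint angles; "dq": joint speeds; "tau": joint torques, N m; "tool_pos": TCP position; "tcp_rot": TCP orientation; "contact_force": force on the tool from outside, world axes, zero at the start; "moment": the same for the moment, N m; "grip_width": finger opening in mm; "finger_force": force on a finger pad.
Only numpy, scipy, OpenCV 4.12 (cv2) and the standard library are available. Lean on these libraries where they do the work, as an engineer would, in place of code of your own. Each camera call takes 0.05 s, during which the arm holds its last target. There are 200 camera calls.

TASK

Hang the washed print roller on the slanted arm of the drying stand, broad end first with its wooden neck outward: thread it on along the arm and push the stiff blue drip cup ahead of it, down until the cup sits on its stop. Press it home there with about 15 newtons for half a second (never force it beyond 24), then let go and leave it hanging. Leave the glass, the print block and the spice jar undisturbed.

Things in the scene. Friction and masses are not known exactly. Their poses are not given: they have to be found in the camera images.
- roller: Print roller, loose, standing on its broad end, 0.11 to 0.22 kg: orange rubber sleeve 44 mm in diameter, 60 mm long, and above it a wooden neck to grip, 30 mm in diameter, 40 mm long (100 mm in all). An 18 mm bore runs right through, widened to 22 mm over the first 6 mm at the broad end. Origin: centre of the broad end's face; z runs along the bore to the neck.
- slant_arm: Steel arm of the drying stand, a round bar 12 mm thick with a round tip, fixed at 35 degrees from the vertical. Origin: its foot, on its centre line, 14 mm above the table; z runs up along it to the tip at z = 150 mm. The roller's origin comes to z = 45 to 63 mm when home (not known more closely: the stop differs each time) and first meets the cup up to 20 mm above that.
- stand: Light wooden base of the drying stand, 170 x 130 x 14 mm, fixed. Origin: centre of its underside; the arm's foot is 40 mm along +x from it, on the base's top face, and the arm leans towards -x.
- drip_cup (a joint): Travel of the blue drip cup down the arm (m): 0 = highest, 0.020 = on the brass stop collar, whose rubber washer then gives 0.1 mm per N; its height is not reported. A dish 60 mm across, 10 mm tall, floor 5 mm thick, on which the broad end rests. Slides with a steady friction of 5 N and stays where left.
- glass_1: Grey tumbler, 76 mm wide, 98 mm tall, loose. Origin: centre of its underside.
- print_block_a: Small brown wooden print block with a knob on top, 50 x 62 x 68 mm, loose. Origin: centre of its underside.
- spice_jar_1: Spice jar with a dark cap, 44 mm wide, 96 mm tall, loose. Origin: centre of its underside.

How it is judged:
By the outcome, as a careful person would: the job done as asked, in the order asked, and still so for the second after the job is handed in, with the robot touching nothing.
It also fails if it takes over 58 s, if anything falls off the work surface, if the arm or the gripper's body presses on something with over 40 N, if the wrist force passes 120 N, or if a joint passes its speed limit or range.

## Working session

There is one attempt and no reset: what is moved stays moved. The work goes in short steps, Python scripts to look and compute and a shell command to move; the robot and the scene stay as the last step left them, time stands still between calls to the robot, and variables do not carry over. Pictures are saved under pics/ and viewed, at most 10 in all, crops included, and the job is handed in when it is done.

```bash
mkdir -p pics
cat > h.py <<'E'
import numpy as np, cv2
from plant import bot
from scipy.spatial.transform import Rotation as R
def cam(n):
    m=bot.camera_model(n)
    if 'T_tool_cam' in m:
        o=bot.get_obs(); T=np.eye(4); T[:3,:3]=R.from_euler('xyz',o['tcp_rot']).as_matrix(); T[:3,3]=o['tool_pos']
        T=T@np.array(m['T_tool_cam'])
        return m,T[:3,:3],T[:3,3]
    q=np.array(m['orientation'])
    Rm=q if q.shape==(3,3) else (R.from_euler('xyz',q).as_matrix() if q.size==3 else R.from_quat(q).as_matrix())
    return m,Rm,np.array(m['position'])
def ray(n,px,c=None):
    m,Rm,p=c or cam(n)
    d=Rm@np.array([(px[0]-m['cx'])/m['fx'],(px[1]-m['cy'])/m['fy'],1]); return p,d/np.linalg.norm(d)
def atz(n,px,z,c=None):
    p,d=ray(n,px,c); return p+d*(z-p[2])/d[2]
def proj(n,X,c=None):
    m,Rm,p=c or cam(n); X=np.atleast_2d(X); q=(X-p)@Rm
    return np.c_[q[:,0]/q[:,2]*m['fx']+m['cx'],q[:,1]/q[:,2]*m['fy']+m['cy']]
E
python3 - <<'E'
from h import *
np.set_printoptions(precision=1,suppress=True)
print(bot.get_obs())
for n in('scene','top','wrist'):
    c=cam(n)
    im=bot.capture(n); cv2.imwrite(f'pics/{n}0.png',im[...,::-1]); print(n,bot.camera_model(n))
    if n!='wrist':
      for t in('roller','slant_arm','stand','drip_cup','glass_1','print_block_a','spice_jar_1'):
        for d in bot.outline_of(t,n)[:2]:
            x,y,w,h=cv2.boundingRect(d['mask'].astype(np.uint8)); print(t,round(d['p'],2),np.round(d['pixel']),(x,y,w,h),atz(n,d['pixel'],30,c))
E
```

```text
{'time': 0.0, 'joint_positions': array([ 1.1,  0.3,  1.5, -0. ,  1.3, -0.1]), 'dq': array([ 0., -0., -0.,  0., -0.,  0.]), 'tau': array([ -0. , -43.1, -24.4,   0.1,   0.1,  -0. ]), 'tool_pos': array([176.3, 494.1, 226. ]), 'tcp_rot': array([-3.1, -0. ,  2.8]), 'contact_force': array([-0.9,  0. ,  0. ]), 'moment': array([-0.1,  0. , -0. ]), 'finger_force': 0.0, 'grip_width': 91.62151385269057}
scene {'fx': 473.66627125353955, 'fy': 473.66627125353955, 'cx': 315.14908918273414, 'cy': 244.42897590960217, 'position': array([ 312.5, -532.3,  683.7]), 'orientation': array([-2.3,  0. , -0.5])}
roller 0.86 [265. 238.] (253, 215, 24, 48) [562.2 187.9  30. ]
slant_arm 0.97 [378. 344.] (351, 323, 52, 39) [ 622.3 -151.3   30. ]
stand 0.69 [371. 366.] (310, 318, 125, 104) [ 590.1 -182.5   30. ]
drip_cup 0.89 [378. 340.] (357, 323, 35, 37) [ 627.7 -144.7   30. ]
glass_1 0.63 [348. 243.] (328, 216, 38, 57) [707.7  92.   30. ]
print_block_a 0.61 [277. 296.] (262, 276, 38, 42) [517.2  26.4  30. ]
print_block_a 0.2 [371. 367.] (311, 319, 126, 102) [ 587.9 -184.1   30. ]
spice_jar_1 0.63 [286. 185.] (2
[... 491 characters left out ...]
]
drip_cup 0.4 [204. 210.] (190, 200, 30, 26) [675.  323.6  30. ]
glass_1 0.9 [322. 197.] (306, 180, 38, 39) [702.5  74.3  30. ]
print_block_a 0.84 [341. 283.] (327, 270, 31, 26) [523.   35.2  30. ]
print_block_a 0.69 [444. 246.] (429, 231, 30, 27) [ 598.7 -177.4   30. ]
spice_jar_1 0.92 [204. 210.] (190, 200, 30, 26) [674.6 322.3  30. ]
spice_jar_1 0.67 [437. 243.] (403, 204, 70, 85) [ 605.1 -163.6   30. ]
wrist {'fx': 351.76144491719464, 'fy': 351.76144491719464, 'cx': 322.2253668587919, 'cy': 237.62994206262996, 'T_tool_cam': array([[   0. ,   -1. ,   -0.3,   83.6],
       [   1. ,    0. ,    0. ,   -0.1],
       [  -0. ,   -0.3,    1. , -157.8],
       [   0. ,    0. ,    0. ,    1. ]])}
```

View pics/scene0.png

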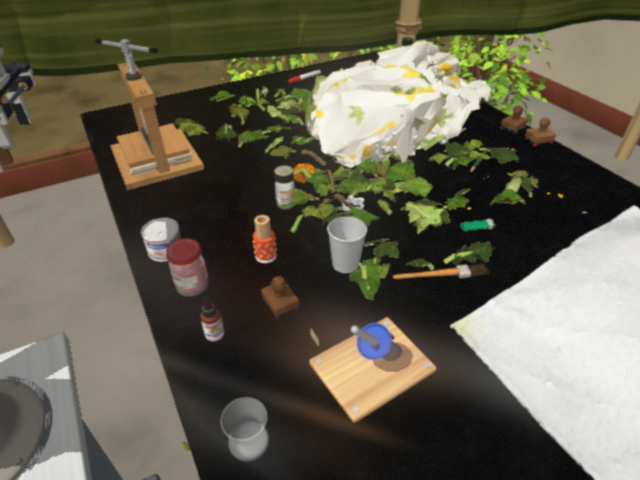

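View pics/top0.png

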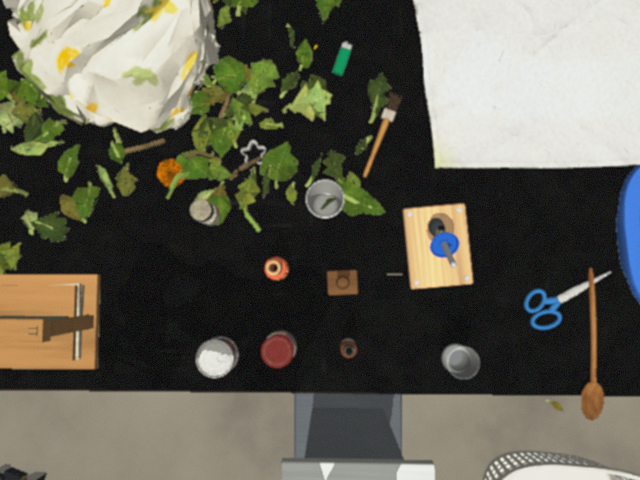

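The scene view shows the roller at (264,238) and the stand at (371,366), with its arm leaning toward the robot. The top view shows the roller at (276,267), the stand at (437,244), and the arm tip near (453,264).

Run:
```python
from h import *
np.set_printoptions(precision=3,suppress=True)
print(bot.get_obs()['tcp_rot'])
for n in('top','scene'):
    c=cam(n); bot.capture(n)
    m=bot.outline_of('stand',n)[0]['mask'].astype(np.uint8)
    cs=max(cv2.findContours(m,0,2)[0],key=cv2.contourArea)[:,0]
    P=np.array([atz(n,p,14,c)[:2] for p in cs],np.float32)
    print(n,'stand',cv2.minAreaRect(P))
    m=bot.outline_of('roller',n)[0]['mask'].astype(np.uint8)
    ys,xs=np.nonzero(m); print('roller top', [atz(n,(xs.mean(),ys.min()+k),100,c) for k in (3,6,11)],'bottom',atz(n,(xs[ys>ys.max()-4].mean(),ys.max()),0,c))
    m=bot.outline_of('slant_arm',n)[0]['mask']; ys,xs=np.nonzero(m); i=ys.argmax() if n=='top' else xs.argmin(); print('arm ext px',xs[i],ys[i],atz(n,(xs[i],ys[i]),137,c))
im=bot.capture('top'); cv2.imwrite('pics/t1.png',np.hstack([cv2.resize(im[190:300,390:490],None,fx=4,fy=4,interpolation=2),cv2.resize(im[240:295,250:300],None,fx=8,fy=8,interpolation=2)])[...,::-1])
```

```text
[3.141 0.    2.799]
top stand ((601.0177001953125, -167.0481719970703), (173.8783416748047, 137.92543029785156), 4.791182994842529)
roller top [array([567.202, 162.677, 100.   ]), array([561.347, 162.637, 100.   ]), array([551.598, 162.571, 100.   ])] bottom [530.506 172.257   0.   ]
arm ext px 452 267 [ 552.987 -169.863  137.   ]
scene stand ((598.7003173828125, -165.00054931640625), (173.69749450683594, 148.98194885253906), 5.80337381362915)
roller top [array([559.019, 167.701, 100.   ]), array([555.305, 158.973, 100.   ]), array([549.237, 144.715, 100.   ])] bottom [543.607 148.17    0.   ]
arm ext px 351 329 [ 552.504 -173.475  137.   ]
```

View pics/t1.png

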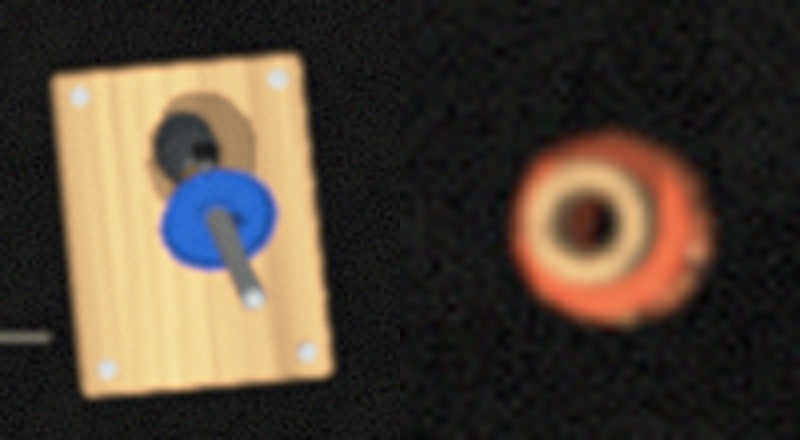

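The close view gives stand yaw at about +5.5°, with the arm leaning to −x, and the roller upright with its neck at about (553,165). I'll move above the roller, then turn so tool x points along the stand's −x.

```bash
python3 -m jog '[[-39,-15.2,3.5,0,0,0],[-39,-15.2,3.5,0,0,0],[-39,-15.2,3.5,0,0,0],[-39,-15.2,3.5,0,0,0],[-39,-15.2,3.5,0,0,0],[-39,-15.2,3.5,0,0,0],[-39,-15.2,3.5,0,0,0],[-39,-15.2,3.5,0,0,0],[-39,-15.2,3.5,0,0,0],[-39,-15.2,3.5,0,0,0],[-39,-15.2,3.5,0,0,0],[-37,-15.2,3.5,0,0,0]]' 75
python3 -m jog '[[0,0,0,0,0,-0.11],[0,0,0,0,0,-0.11],[0,0,0,0,0,-0.11],[0,0,0,0,0,-0.11],[0,0,0,0,0,0],[0,0,0,0,0,0]]'
python3 - <<'E'
from h import *
np.set_printoptions(precision=3,suppress=True)
o=bot.get_obs();print(o['time'],o['joint_positions'],o['tool_pos'],o['tcp_rot'],o['grip_width'])
c=cam('wrist');im=bot.capture('wrist'); cv2.imwrite('pics/w1.png',im[...,::-1])
d=bot.outline_of('roller','wrist'); print([x['p'] for x in d])
m=d[0]['mask'].astype(np.uint8);print(cv2.boundingRect(m),d[0]['pixel'])
print(proj('wrist',[[553,165,100],[553,165,60],[553,165,0]],c))
E
```

```text
time: 2.5
tool_pos: [555.3, 164.7, 184.6]
tcp_rot: [3.141, 0.0, 2.798]
contact_force: [0.4, 1.2, 0.4]
grip_width: 68.6
finger_force: 0.0
time: 3.1
tool_pos: [554.0, 166.1, 184.7]
tcp_rot: [3.141, 0.0, -3.047]
contact_force: [0.1, -0.3, -0.3]
grip_width: 68.9
finger_force: 0.0
3.1 [ 0.159  0.474  1.437  0.     1.23  -1.506] [554.028 166.09  184.702] [ 3.141  0.    -3.047] 68.90314968921436
[0.68]
(299, 190, 54, 71) [325.7, 225.7]
[[320.104 244.566]
 [320.376 229.177]
 [320.672 212.353]]
```

View pics/w1.png

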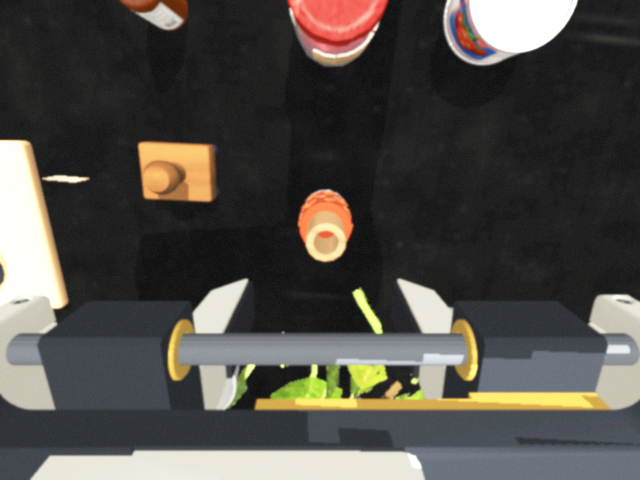

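Wrist view: the roller's neck rim is at about (327,242), which puts it near (552,169.5). The line down is clear, so I'll shift, descend and grip.

```bash
python3 -m jog '[[1.7,3.6,10,0,0,0],[0,0,25,0,0,0],[0,0,25,0,0,0],[0,0,25,0,0,0],[0,0,20,0,0,0],[0,0,11,0,0,0],[0,0,5,0,0,0],[0,0,0,0,0,0],[0,0,0,0,0,0]]'
python3 -m jog '[[0,0,0,0,0,0],[0,0,0,0,0,0],[0,0,0,0,0,0],[0,0,0,0,0,0],[0,0,0,0,0,0],[0,0,0,0,0,0],[0,0,0,0,0,0],[0,0,0,0,0,0]]' 20
python3 - <<'E'
from h import *
print(bot.get_obs())
E
```

```text
time: 4.1
tool_pos: [552.6, 169.6, 64.5]
tcp_rot: [3.141, 0.002, -3.045]
contact_force: [-0.3, 0.1, -0.3]
grip_width: 68.8
finger_force: 0.0
time: 4.9
tool_pos: [552.0, 169.5, 63.7]
tcp_rot: [3.142, 0.0, -3.044]
contact_force: [-0.3, -0.5, 0.8]
grip_width: 29.7
finger_force: 30.0
{'time': 4.9, 'joint_positions': array([ 1.65139084e-01,  6.07393710e-01,  1.57754508e+00,  3.80635238e-05,
        9.56602329e-01, -1.50290053e+00]), 'dq': array([-0.00152339,  0.00032307,  0.0019931 ,  0.00027183, -0.00081105,
       -0.00010958]), 'tau': array([ 1.88163235e-01, -5.14674711e+01, -1.97321802e+01,  4.74881753e-02,
        8.77350988e-02,  4.98592381e-04]), 'tool_pos': array([552.01082173, 169.46011098,  63.72874808]), 'tcp_rot': array([ 3.14155812e+00,  4.93046904e-05, -3.04437130e+00]), 'contact_force': array([-0.29233019, -0.53452989,  0.82910304]), 'moment': array([2.68488834e-03, 1.93678877e-02, 2.19687858e-05]), 'finger_force': 29.97475820593536, 'grip_width': 29.707116482175508}
```

Gripped at 29.7 mm width and 30 N. Next: lift, carry to the staging point above the tip, and tilt to 35°.

```bash
python3 -m jog '[[0,0,-20,0,0,0],[0,0,-40,0,0,0],[0,0,-40,0,0,0],[0,0,-40,0,0,0],[0,0,-26,0,0,0],[5,-18,0,0,0,0]]'
python3 -m jog '[[10,-35,0,0,0,0],[10,-35,0,0,0,0],[10,-35,0,0,0,0],[10,-35,0,0,0,0],[10,-35,0,0,0,0],[10,-35,0,0,0,0],[10,-35,0,0,0,0],[10,-35,0,0,0,0],[11,-40,0,0,0,0]]'
python3 -m jog '[[0,0,0,0,-0.061,0],[0,0,0,0,-0.11,0],[0,0,0,0,-0.11,0],[0,0,0,0,-0.11,0],[0,0,0,0,-0.11,0],[0,0,0,0,-0.11,0],[0,0,0,0,0,0],[0,0,0,0,0,0]]'
python3 - <<'E'
from h import *
np.set_printoptions(precision=3,suppress=True)
o=bot.get_obs();print(o['joint_positions'],o['tool_pos'],o['tcp_rot'],o['grip_width'],o['finger_force'])
print('toolz',R.from_euler('xyz',o['tcp_rot']).as_matrix()[:,2])
a=bot.capture('wrist');b=bot.capture('scene')
cv2.imwrite('pics/w2.png',a[...,::-1]); cv2.imwrite('pics/s2.png',cv2.resize(b[230:430,270:470],None,fx=3,fy=3,interpolation=2)[...,::-1])
F=np.array([640,-162,14]);u=np.array([-.571,-.055,.819])
print(proj('wrist',[F+u*150,F+u*70,F]),proj('scene',[F+u*150,F]))
E
```

```text
time: 5.5
tool_pos: [550.6, 152.7, 234.0]
tcp_rot: [3.14, 0.008, -3.042]
contact_force: [0.9, -0.2, -1.6]
grip_width: 29.5
finger_force: 30.0
time: 6.4
tool_pos: [488.6, -177.1, 229.5]
tcp_rot: [3.141, -0.0, -3.044]
contact_force: [1.0, -0.7, -1.5]
grip_width: 29.7
finger_force: 30.0
time: 7.2
tool_pos: [488.8, -176.6, 229.6]
tcp_rot: [3.14, 0.607, -3.047]
contact_force: [1.0, -0.3, -1.3]
grip_width: 29.7
finger_force: 30.0
[-0.774  0.108  2.003  0.703  0.741 -2.901] [ 488.771 -176.599  229.554] [ 3.14   0.607 -3.047] 29.687970091889607 29.970862548798323
toolz [ 0.568  0.055 -0.821]
[[321.613 233.593]
 [321.699 210.999]
 [321.749 197.842]] [[350.948 327.018]
 [388.995 350.362]]
```

View pics/w2.png

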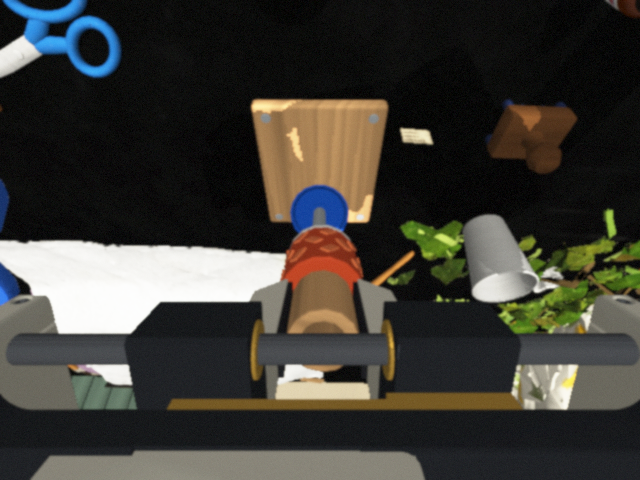

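View pics/s2.png

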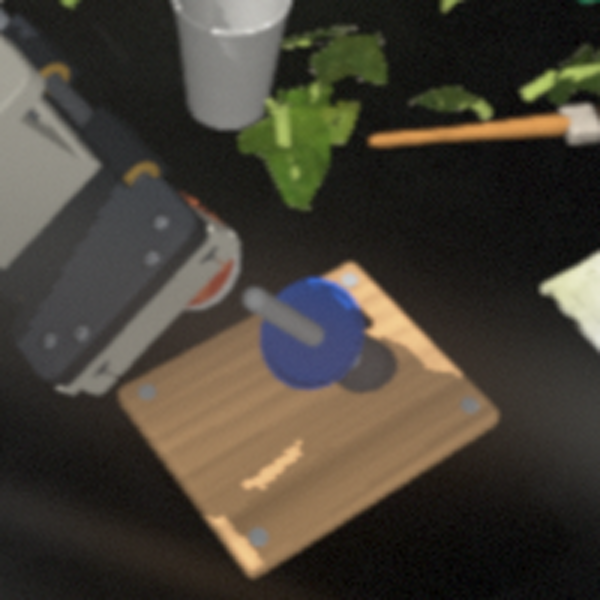

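The wrist view shows the arm at col ~320, between the cup at (320,212) and the roller sleeve centred at col ~322. The scene crop shows the broad end facing the tip. I'll overlay the predicted axes to get the offsets.

Run:
```python
from h import *
np.set_printoptions(precision=1,suppress=True)
o=bot.get_obs(); t=np.array(o['tool_pos']); M=R.from_euler('xyz',o['tcp_rot']).as_matrix()
F=np.array([640,-162,14]);u=np.array([-.571,-.055,.819])
B=t+63.7*M[:,2]
out=[]
for n,(r0,c0),k in(('wrist',(180,290),9),('scene',(295,325),7)):
    c=cam(n); im=bot.capture(n)
    h,w=(62,44) if n=='wrist' else (80,57)
    s=cv2.resize(im[r0:r0+h,c0:c0+w],None,fx=k,fy=k,interpolation=2)
    D=lambda X:[tuple(int(v) for v in (p-[c0,r0]+.5)*k) for p in proj(n,X,c)]
    cv2.polylines(s,[np.array(D([F+u*x for x in(80,150)]))],False,(0,255,0),1)
    cv2.polylines(s,[np.array(D([B,B+M[:,2]*60]))],False,(255,255,0),1)
    cv2.polylines(s,[np.array(D([B+22*(np.cos(a)*M[:,0]+np.sin(a)*M[:,1]) for a in np.linspace(0,6.3,40)]))],False,(255,0,255),1)
    out.append(s[:555]); print(n,proj(n,[F+u*150,F+u*100,B,B+10*M[:,0],B+10*M[:,1],B+10*M[:,2]],c))
H=min(x.shape[0] for x in out); cv2.imwrite('pics/z3.png',np.hstack([x[:H] for x in out])[...,::-1])
```

```text
wrist [[321.6 233.6]
 [321.7 218.3]
 [321.4 255.6]
 [321.4 241.5]
 [336.2 255.6]
 [321.4 250.6]]
scene [[350.9 327. ]
 [365.  335.6]
 [335.5 317.2]
 [330.5 322.5]
 [331.3 312.5]
 [338.7 319.3]]
```

View pics/z3.png

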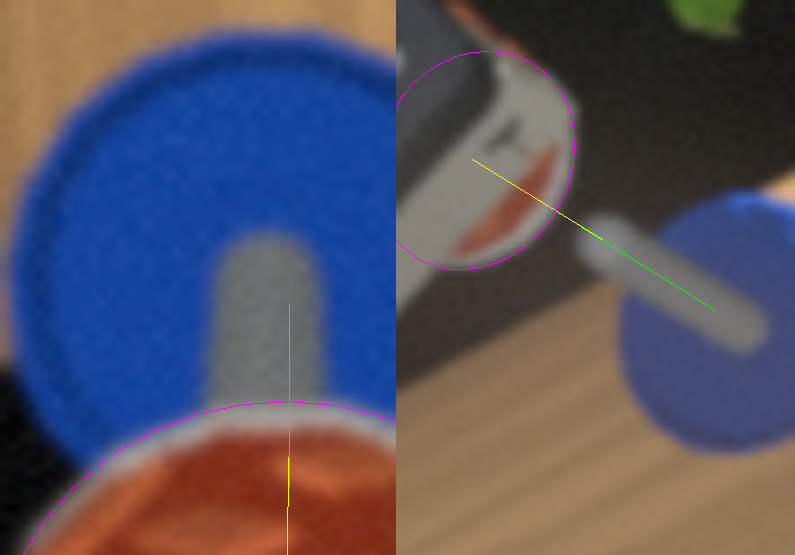

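The roller circle matches in both views. The arm lies about 2.1 mm toward −y of the tool and is otherwise in line. I'll shift and thread on, watching the force.

```bash
cat > f.py <<'E'
from h import *
np.set_printoptions(precision=2,suppress=True)
o=bot.get_obs();M=R.from_euler('xyz',o['tcp_rot']).as_matrix()
f=np.mean([np.array(o['contact_force'])],0)-[1.0,-.3,-1.3]
print('t',o['time'],'q',o['joint_positions'],'f_tool',f@M,'s_origin',(np.array(o['tool_pos'])+63.7*M[:,2]-[640,-162,14])@[-.571,-.055,.819],'mom',o['moment'])
E
python3 -m jog '[[0,-2.1,0,0,0,0],[0,0,10,0,0,0],[0,0,10,0,0,0],[0,0,10,0,0,0],[0,0,7,0,0,0],[0,0,0,0,0,0]]'; python3 f.py
python3 -m jog '[[0,0,6,0,0,0],[0,0,6,0,0,0],[0,0,6,0,0,0],[0,0,6,0,0,0],[0,0,0,0,0,0],[0,0,0,0,0,0]]'; python3 f.py
```

```text
time: 8.0
tool_pos: [510.7, -175.6, 197.9]
tcp_rot: [3.139, 0.608, -3.045]
contact_force: [-0.8, -0.2, -1.5]
grip_width: 29.7
finger_force: 30.0
t 8.0 q [-0.73  0.19  2.01  0.77  0.65 -2.96] f_tool [ 1.57  0.27 -0.81] s_origin 161.5448193672606 mom [-0.04  0.55  0.  ]
time: 8.6
tool_pos: [524.3, -174.8, 179.5]
tcp_rot: [3.141, 0.61, -3.044]
contact_force: [0.7, 0.1, -1.8]
grip_width: 29.6
finger_force: 30.0
t 8.6 q [-0.71  0.24  2.01  0.82  0.6  -2.99] f_tool [0.44 0.43 0.26] s_origin 138.64395330539838 mom [ 0.    0.55 -0.01]
```

Threaded past the tip with no contact. Joint 6 is nearing its limit (−3.11), so I'll turn +0.36 rad about the roller axis and continue.

```bash
python3 -m jog '[[0,0,0,0,0,0.12],[0,0,0,0,0,0.12],[0,0,0,0,0,0.12],[0,0,0,0,0,0]]'; python3 f.py
python3 -m jog '[[0,0,6,0,0,0],[0,0,6,0,0,0],[0,0,6,0,0,0],[0,0,6,0,0,0],[0,0,6,0,0,0],[0,0,0,0,0,0],[0,0,0,0,0,0]]'; python3 f.py
```

```text
time: 9.0
tool_pos: [524.3, -175.0, 180.0]
tcp_rot: [2.9, 0.566, 2.807]
contact_force: [0.4, 0.3, -1.8]
grip_width: 29.6
finger_force: 30.0
t 9.0 q [-0.71  0.24  2.01  0.81  0.6  -2.63] f_tool [0.96 0.34 0.09] s_origin 139.0421947709528 mom [-0.05  0.55 -0.06]
time: 9.7
tool_pos: [541.4, -173.1, 154.8]
tcp_rot: [2.9, 0.565, 2.809]
contact_force: [0.1, 0.3, -1.2]
grip_width: 29.4
finger_force: 30.0
t 9.7 q [-0.68  0.3   2.01  0.88  0.55 -2.69] f_tool [ 0.79  0.41 -0.54] s_origin 108.5638899843301 mom [-0.03  0.57 -0.01]
```

```bash
python3 -m jog '[[0,0,5,0,0,0],[0,0,5,0,0,0],[0,0,4,0,0,0],[0,0,0,0,0,0]]'; python3 f.py
for i in 1; do python3 -m jog '[[0,0,2,0,0,0],[0,0,2,0,0,0],[0,0,2,0,0,0],[0,0,2,0,0,0],[0,0,0,0,0,0]]'; python3 f.py; done
```

```text
time: 10.1
tool_pos: [549.4, -172.2, 143.0]
tcp_rot: [2.9, 0.565, 2.808]
contact_force: [0.2, 0.7, -1.6]
grip_width: 29.6
finger_force: 30.0
t 10.1 q [-0.66  0.34  2.    0.92  0.52 -2.72] f_tool [ 1.09  0.69 -0.14] s_origin 94.26831792143766 mom [-0.01  0.57 -0.01]
time: 10.6
tool_pos: [553.9, -171.9, 136.8]
tcp_rot: [2.9, 0.565, 2.808]
contact_force: [-0.0, -0.5, -2.0]
grip_width: 29.4
finger_force: 30.0
t 10.6 q [-0.65  0.35  2.    0.94  0.51 -2.74] f_tool [ 1.14 -0.52 -0.05] s_origin 86.59633005625255 mom [-0.11  0.56  0.05]
```

```bash
python3 -m jog '[[0,0,2,0,0,0],[0,0,2,0,0,0],[0,0,1,0,0,0],[0,0,0,0,0,0]]'|grep -E 'time|contact'; python3 f.py
```

```text
time: 11.0
contact_force: [-1.3, -0.6, -0.9]
t 11.0 q [-0.65  0.36  2.    0.95  0.5  -2.75] f_tool [ 1.56 -0.65 -1.67] s_origin 81.65029109485099 mom [-0.11  0.54 -0.02]
```

```bash
for i in 1; do python3 -m jog '[[0,0,1,0,0,0],[0,0,1,0,0,0],[0,0,0,0,0,0]]'|grep contact; python3 f.py; python3 -m jog '[[0,0,1,0,0,0],[0,0,1,0,0,0],[0,0,0,0,0,0]]'|grep contact; python3 f.py;python3 -m jog '[[0,0,1,0,0,0],[0,0,1,0,0,0],[0,0,0,0,0,0]]'|grep contact; python3 f.py; done
```

```text
contact_force: [-0.4, 0.3, -1.5]
t 11.3 q [-0.65  0.37  2.    0.96  0.5  -2.75] f_tool [ 1.4   0.22 -0.59] s_origin 79.72153680915753 mom [-0.06  0.53 -0.06]
contact_force: [-0.6, -0.3, -1.9]
t 11.6 q [-0.65  0.37  2.    0.96  0.49 -2.76] f_tool [ 1.62 -0.43 -0.4 ] s_origin 77.6993969634511 mom [-0.04  0.57  0.03]
contact_force: [0.4, 0.4, -1.4]
t 11.9 q [-0.64  0.38  2.    0.97  0.49 -2.76] f_tool [ 0.71  0.51 -0.25] s_origin 75.68590684685743 mom [-0.04  0.54  0.01]
```

```bash
python3 -m jog '[[0,0,1,0,0,0],[0,0,1,0,0,0],[0,0,0,0,0,0]]'|grep contact; python3 f.py; python3 -m jog '[[0,0,1,0,0,0],[0,0,1,0,0,0],[0,0,0,0,0,0]]'|grep contact; python3 f.py;python3 -m jog '[[0,0,1,0,0,0],[0,0,1,0,0,0],[0,0,0,0,0,0]]'|grep contact; python3 f.py
```

```text
contact_force: [0.7, 0.2, -1.3]
t 12.2 q [-0.64  0.38  2.    0.97  0.49 -2.77] f_tool [ 0.34  0.39 -0.15] s_origin 73.68888319657336 mom [-0.06  0.57 -0.01]
contact_force: [0.7, 1.3, -1.3]
t 12.5 q [-0.64  0.38  1.99  0.98  0.48 -2.77] f_tool [ 0.63  1.47 -0.11] s_origin 71.69555770338745 mom [-0.03  0.6  -0.01]
contact_force: [-2.1, -0.8, -1.0]
t 12.8 q [-0.64  0.39  1.99  0.98  0.48 -2.78] f_tool [ 2.17 -0.99 -2.02] s_origin 69.84502330192024 mom [-0.05  0.61 -0.01]
```

```bash
python3 -m jog '[[0,0,1,0,0,0],[0,0,1,0,0,0],[0,0,0,0,0,0]]'|grep contact; python3 f.py; python3 -m jog '[[0,0,1,0,0,0],[0,0,1,0,0,0],[0,0,0,0,0,0]]'|grep contact; python3 f.py;python3 -m jog '[[0,0,1,0,0,0],[0,0,0,0,0,0]]'|grep contact; python3 f.py
python3 - <<'E'
from h import *
o=bot.get_obs(); n='scene'; im=bot.capture(n); cv2.imwrite('pics/s4.png',cv2.resize(im[270:400,300:430],None,fx=4.5,fy=4.5,interpolation=2)[...,::-1])
E
```

```text
contact_force: [-3.2, -0.5, 1.4]
t 13.1 q [-0.64  0.39  1.99  0.99  0.48 -2.78] f_tool [ 1.83 -0.51 -4.58] s_origin 67.84132182033478 mom [0.   0.61 0.06]
contact_force: [-2.6, -0.1, 1.0]
t 13.4 q [-0.64  0.4   1.99  0.99  0.47 -2.79] f_tool [ 1.7  -0.1  -3.94] s_origin 65.72592866246875 mom [-0.07  0.61 -0.05]
contact_force: [-2.7, 0.1, 1.5]
t 13.6 q [-0.63  0.4   1.99  1.    0.47 -2.79] f_tool [ 1.58  0.25 -4.4 ] s_origin 64.72228012050115 mom [-0.03  0.59 -0.03]
```

View pics/s4.png

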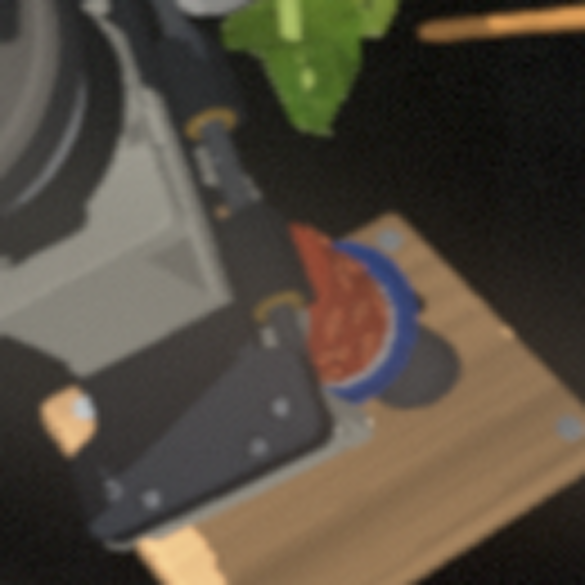

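The broad end is seated in the cup (crop ~(370,320)), and the axial force is about 4.5 N, so the cup is sliding. The stop is expected about 20 mm below first contact (s≈50).

```bash
python3 -m jog '[[0,0,1,0,0,0],[0,0,1,0,0,0],[0,0,1,0,0,0],[0,0,0,0,0,0]]'|grep contact; python3 f.py; python3 -m jog '[[0,0,1,0,0,0],[0,0,1,0,0,0],[0,0,1,0,0,0],[0,0,0,0,0,0]]'|grep contact; python3 f.py; python3 -m jog '[[0,0,1,0,0,0],[0,0,1,0,0,0],[0,0,0,0,0,0]]'|grep contact; python3 f.py
```

```text
contact_force: [-1.4, -1.1, 0.9]
t 14.05 q [-0.63  0.41  1.99  1.01  0.47 -2.8 ] f_tool [ 0.48 -0.8  -3.26] s_origin 61.69632795079809 mom [-0.08  0.57 -0.05]
contact_force: [-1.0, -0.4, 1.2]
t 14.45 q [-0.63  0.41  1.99  1.01  0.46 -2.8 ] f_tool [ 0.23  0.02 -3.24] s_origin 58.686572640140206 mom [-0.03  0.6  -0.06]
contact_force: [-1.6, -0.7, 1.5]
t 14.75 q [-0.63  0.42  1.99  1.02  0.46 -2.81] f_tool [ 0.48 -0.35 -3.83] s_origin 56.692894554115284 mom [-0.08  0.58 -0.01]
```

```bash
python3 -m jog '[[0,0,1,0,0,0],[0,0,1,0,0,0],[0,0,0,0,0,0]]'|grep contact; python3 f.py; python3 -m jog '[[0,0,1,0,0,0],[0,0,0,0,0,0]]'|grep contact; python3 f.py
```

```text
contact_force: [-2.0, -0.5, 2.0]
t 15.05 q [-0.63  0.42  1.99  1.03  0.46 -2.81] f_tool [ 0.53 -0.06 -4.44] s_origin 54.70418065033996 mom [-0.16  0.56 -0.04]
contact_force: [-7.2, -0.3, 5.6]
t 15.25 q [-0.62  0.42  1.99  1.03  0.46 -2.82] f_tool [  2.84  -0.25 -10.28] s_origin 53.98534024040033 mom [-0.08  0.68 -0.02]
```

The stop is reached, with the force jumping to 10 N. I'll step gently up to about 16 N.

```bash
python3 -m jog '[[0,0,0.4,0,0,0],[0,0,0,0,0,0]]'|grep contact; python3 f.py; python3 -m jog '[[0,0,0.3,0,0,0],[0,0,0,0,0,0]]'|grep contact; python3 f.py
```

```text
contact_force: [-7.6, -0.7, 7.3]
t 15.45 q [-0.62  0.42  1.99  1.03  0.46 -2.82] f_tool [  2.1   -0.36 -11.96] s_origin 53.753926455567616 mom [-0.06  0.75  0.02]
contact_force: [-7.8, -0.5, 7.3]
t 15.65 q [-0.62  0.42  1.99  1.03  0.46 -2.82] f_tool [  2.38  -0.18 -12.06] s_origin 53.58343447433337 mom [-0.07  0.81  0.04]
```

```bash
python3 -m jog '[[0,0,0.4,0,0,0],[0,0,0,0,0,0],[0,0,0,0,0,0]]'|grep contact; python3 f.py; python3 f.py|cut -c1-9; python3 -m jog '[[0,0,0.2,0,0,0],[0,0,0,0,0,0]]'|grep contact; python3 f.py
```

```text
contact_force: [-10.4, -0.6, 9.0]
t 15.95 q [-0.62  0.43  1.99  1.03  0.46 -2.82] f_tool [  3.5   -0.41 -14.98] s_origin 53.35018117212055 mom [-0.05  0.86  0.06]
t 15.95 q
contact_force: [-9.8, -0.7, 10.9]
t 16.15 q [-0.62  0.43  1.99  1.03  0.46 -2.82] f_tool [  1.93  -0.07 -16.17] s_origin 53.2168151294062 mom [0.03 0.87 0.08]
```

```bash
python3 -m jog '[[0,0,0,0,0,0],[0,0,0,0,0,0],[0,0,0,0,0,0]]'|grep contact; python3 f.py;python3 -m jog '[[0,0,0,0,0,0],[0,0,0,0,0,0],[0,0,0,0,0,0],[0,0,0,0,0,0]]'|grep contact; python3 f.py
```

```text
contact_force: [-11.0, -0.5, 10.5]
t 16.45 q [-0.62  0.43  1.99  1.03  0.46 -2.82] f_tool [  3.23  -0.13 -16.54] s_origin 53.23752323823001 mom [-0.01  0.9   0.05]
contact_force: [-11.6, -1.3, 9.6]
t 16.85 q [-0.62  0.43  1.99  1.03  0.46 -2.82] f_tool [  3.91  -1.2  -16.17] s_origin 53.22648176821056 mom [0.01 0.87 0.02]
```

```bash
python3 -m jog '[[0,0,-0.5,0,0,0],[0,0,-0.5,0,0,0],[0,0,0,0,0,0]]'|grep contact; python3 f.py
python3 -m jog '[[0,0,0,0,0,0],[0,0,0,0,0,0],[0,0,0,0,0,0],[0,0,0,0,0,0],[0,0,0,0,0,0],[0,0,0,0,0,0]]' 75
python3 -m jog '[[0,0,-5,0,0,0],[0,0,-10,0,0,0],[0,0,-15,0,0,0],[0,0,-20,0,0,0],[0,0,-20,0,0,0],[0,0,-20,0,0,0],[0,0,-20,0,0,0],[0,0,0,0,0,0]]'; python3 f.py
python3 - <<'E'
from h import *
im=bot.capture('scene'); cv2.imwrite('pics/s5.png',cv2.resize(im[200:420,230:450],None,fx=2.7,fy=2.7,interpolation=2)[...,::-1])
E
```

```text
contact_force: [-6.8, -1.2, 6.1]
t 17.15 q [-0.62  0.42  1.99  1.03  0.46 -2.82] f_tool [  1.99  -0.94 -10.52] s_origin 53.91184301702721 mom [-0.11  0.74 -0.07]
time: 17.75
tool_pos: [572.9, -170.1, 109.7]
tcp_rot: [2.9, 0.566, 2.808]
contact_force: [-0.9, -0.5, -0.2]
grip_width: 67.9
finger_force: 0.0
time: 18.55
tool_pos: [509.8, -177.1, 202.5]
tcp_rot: [2.902, 0.57, 2.809]
contact_force: [1.2, -0.7, -0.4]
grip_width: 69.3
finger_force: 0.0
t 18.55 q [-0.74  0.18  2.01  0.77  0.66 -2.59] f_tool [-0.75 -0.21 -0.6 ] s_origin 165.8727196400659 mom [-0.07  0.37  0.  ]
```

View pics/s5.png

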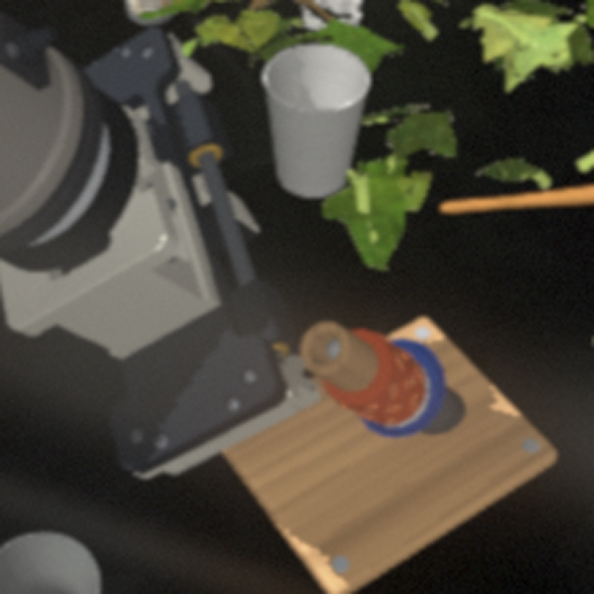

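The roller hangs in the cup with its neck outward (crop ~(370,375)), the gripper is clear, and the glass, at (315,120), looks undisturbed. Handing in.

```bash
python3 -c "
from plant import bot
print(bot.close_job())"
```

```text
the job is handed in; nothing more can be done
None
```

The roller hangs on the slanted arm with its neck outward, the cup pushed down onto its stop; it was pressed home at about 16 N for about 0.7 s and released, and the job was handed in at about 18.6 s with no sign of the other objects being disturbed.

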